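# Open the filter lid of the microscope lamp unit

### The arm

A 7-joint arm with a two-finger parallel gripper is mounted at the origin on the work surface. World frame = base frame: x ahead of the robot, y to its left, z up, the work surface at z = 0. Lengths are in mm, angles in degrees, forces in N, time in s.
With the tool pointing down it reaches from about 400 to 850 mm from the base axis. Payload 4.4 kg.
Tool frame: the origin (TCP) lies midway between the tips of the shut fingers; the grasp point (between the pads) lies 19 mm behind it (bot.tcp_to_grasp is the distance from the TCP to the grasp point, in mm); z points along the fingers, y is the line along which they close (so a half turn about z gives the same grasp; the last joint's range is limited). The gripper opens to 94 mm and grips with 3 to 60 N. Pads are 16 mm wide; open, the fingers measure 119 mm over their backs; the gripper's body (75 mm by 177 mm) begins 78 mm behind the grasp point.
Start: joints at [-73.843, 36.005, 2.206, 86.941, -1.547, 57.084, -1.146], TCP at [221.516, 611.105, 205.478] pointing down, gripper open.
Joint ranges: [-175.42, 175.42], [-21.48, 121.26], [-71.46, 75.88], [10.55, 141.38], [-63.04, 243.04], [13.31, 113.54], [-168.57, 168.57]. Speed limits (degrees/s): [147.25, 147.25, 180, 180, 180, 180, 180].

### API

Orientations are given as [roll, pitch, yaw] about the fixed x, y, z axes, in that order (R = Rz(yaw) Ry(pitch) Rx(roll)).
In Python, from rig import bot, imaging, finder gives the robot as it stands. The module is installed in compiled form; this text tells all that it offers.
- The arm moves only by the tool apply_moves, never from a script. Its argument "plan" is a list of rows, each an object with "slide": the shift along the tool's x, y, z in mm, a list of three; "spin": the turn about the tool's z in degrees. In form: [{"slide": [tx, ty, tz], "spin": spin}, ...]. A call has 1 to 20 rows; each row is the pose to reach, as a shift and turn from the pose commanded when the call began, along the tool's axes at that moment; what a row does not reach only later rows make up. A row lasts 1/12 s, in which the tool goes at most 41.7 mm and 7.16 degrees, less where a joint would pass 70% of its speed; a pose out of reach is approached as far as the arm can. A call with a gripper value outside its range is refused whole. "fingers" is the finger opening in mm, from 0 to 94, set as the call begins (left out, the last holds). The fingers move at their own pace and stop on an object; "force" is the grip in N (left out, the last holds). Time passes only in rows, so rows that repeat a pose let the fingers close. It gives the time, the measured TCP pose, the force, the opening and the grip force at its end, in the units of the state.
- bot.read_state(): the state, without advancing time (a new reading comes with each control period).
- imaging.get_image(name): name is "scene" or "top"; returns the picture (400x640x3 uint8, red, green, blue); there is no depth.
- imaging.camera_info(name): a dict with "K" (3x3 intrinsics, pixels), "origin" and "attitude" of the camera in the world. Camera axes: x right, y up, looking along -z (the intrinsics and any distortion apply to the point x, -y, -z); pixel columns grow to the right and rows downward; lengths in mm; the calibration is good to about 2 mm. A picture is of the moment at which its call begins. camera_info takes no time and is no camera call.
- bot.close_job(): hands the job in; it is judged then, once.
Trained networks look in the newest picture that a camera, given by its name, has taken for a name from the list of things; names that differ only in an ending like _2 or _b are one class to them, and where a whole thing is asked for, a point or a joint stands for the part that bears it (a point fixed in the world has none). Each returns a list of dicts, best first, with "p" (0 to 1); they miss things now and then, are a little off and sometimes report something else, mostly with a low value. They report only what shows in the picture. A call takes as long as a camera call. They do not tell look-alikes from the thing itself.
- finder.cut_out(camera, thing): "mask" (400x640 bool, what is visible of it) and "pixel" ([column, row] in pixels, amid what is visible of it).
The state is a dict: "t": time; "joint_positions": joint angles; "joint_vel": joint speeds; "joint_torque": joint torques, N m; "position": TCP position; "tool_rot": TCP orientation; "wrist_force": force on the tool from outside, world axes, zero at the start; "wrist_torque": the same for the moment, N m; "grip_width": opening from 0.0 (shut) to 1.0 (fully open); "grip_force": force on a finger pad.
Only numpy, scipy, OpenCV 4.12 (cv2) and the standard library are available. Lean on these libraries where they do the work, as an engineer would, in place of code of your own. Each camera call takes 0.05 s, during which the arm holds its last target. There are 200 camera calls.

### The job

On the low white microscope lamp unit, press the ridged snap tab down until it releases the sliding cover, then push the cover along its guides with your fingertips, past the square filter well, until the well is completely uncovered. Only press and push: do not pull the cover up out of its guides, and do not disturb the dropper bottle, the slide box or the marker.

Things in the scene. Friction and masses are not known exactly. Their poses are not given: they have to be found in the camera images.
- lamp_unit: Low white box fixed to the bench, 275 mm long (x from -155 to +120), 130 wide (y), flat deck 70 above the bench. Origin on the bench; the cover slides towards its +x. Guide rails along x, y = 44.5 to 65 either side, x = -105 to +120; their lips (tops 81.5 above the bench) overhang to y = +-38 and hold the cover down. Stop bar at x = 110 to 120, top 81.5 high.
- well (a point): Centre, at deck height, of the square filter well in the deck, 56 mm by 56 mm, 30 mm deep; in the lamp unit's frame at x = -40, y = 0, z = 70 mm. Hidden under the cover at first.
- cover: Loose grey plate 100 (x) by 86 (y) by 6 mm, 90 g, on the deck between the rails, axes as the lamp unit's. Origin: centre of its underside. In the lamp unit's frame it is at x = -50 mm closed, +60 against the stop bar; the well is bare from +38 mm on. It is latched until the tab is pressed; then springs (3.6 N) pop it about 18 mm forward, and it slides on with a few newtons and stays where left.
- rib (a point): Middle of the upright push rib on the cover, 8 mm thick (x), 60 mm wide (y), rising 18 mm above the cover's top face (rib top 94 mm above the bench). 30 mm ahead (+x) of the cover's origin, 15 mm above its underside. Push against its -x side.
- tab_pad (a point): Centre of the top of the tab's grey ridged pad, 28 mm (x) by 30 mm (y), 90 mm above the bench when up (20 mm above the deck), behind (-x of) the cover at x = -125, y = 0 mm in the lamp unit's frame. It moves with the tab. Press it straight down.
- tab (a joint): Downward travel of the snap tab: 0 up (latched), 0.010 m fully pressed. Its nose stands in a slot near the cover's -x edge and lets go at about 0.007. The tab springs back behind the popped cover when let go. The spring takes 2.5 N to start and 4.5 N at the bottom, plus up to about 4 N of rubbing on the cover.
- dropper_bottle: Loose white bottle, 48 mm in diameter, 118 mm tall with its nozzle, origin at the centre of its underside. Bystander, not to be disturbed.
- slide_box: Loose blue box with a clear lid, 80 by 36 by 40 mm tall, origin at the centre of its underside. Bystander, not to be disturbed.
- marker: Loose red marker pen lying on the bench, 130 mm long along its x, 18 mm thick, origin on its underside at mid-length. Bystander, not to be disturbed.
Things that resemble listed ones, but are neither listed nor needed, are in the scene too. Of the things that look like the cover, the largest one is meant.

How it is judged:
By the outcome, as a careful person would: the job done as asked, in the order asked, and still so for the second after the job is handed in, with the robot touching nothing.
It also fails if it takes over 38 s, if anything falls off the work surface, if the arm or the gripper's body presses on something with over 40 N, if the wrist force passes 120 N, or if a joint passes its speed limit or range.

## Working session

There is one attempt and no reset: what is moved stays moved. The work goes in short steps, Python scripts to look and compute and a tool call to move; the robot and the scene stay as the last step left them, time stands still between calls to the robot, and variables do not carry over. Pictures are saved under pics/ and viewed, at most 10 in all, crops included, and the job is handed in when it is done.

Besides the shell and the picture viewer there is one more tool, called after "Emit:" by a JSON object that holds its "method" and its "body", one argument or row to a line. apply_moves: Moves the arm, as the interface text tells. Its arguments: {"type":"object","properties":{"plan":{"type":"array","items":{"type":"object","properties":{"slide":{"type":"array","items":{"type":"number"}},"spin":{"type":"number"}}}},"fingers":{"type":"number"},"force":{"type":"number"}},"required":["plan"]}

```bash
mkdir -p pics
cat > h.py <<'E'
import numpy as np, cv2
from rig import bot, imaging, finder
from scipy.spatial.transform import Rotation as R
def cam(n):
    c=imaging.camera_info(n); return c
def rot(c):
    a=np.array(c["attitude"],float)
    return a if a.shape==(3,3) else R.from_euler('xyz',a,degrees=True).as_matrix()
def px2w(n,px,z):
    c=cam(n);K=np.array(c["K"]);d=np.array(c.get("distortion",np.zeros(5)),float)
    u=cv2.undistortPoints(np.array(px,float).reshape(-1,1,2),K,d).reshape(-1,2)
    r=np.c_[u[:,0],-u[:,1],-np.ones(len(u))]@rot(c).T
    o=np.array(c["origin"]); return o+r*((z-o[2])/r[:,2])[:,None]
def w2px(n,P):
    c=cam(n);K=np.array(c["K"]);d=np.array(c.get("distortion",np.zeros(5)),float)
    p=(np.array(P,float).reshape(-1,3)-np.array(c["origin"]))@rot(c); p=p*[1,-1,-1]
    return cv2.projectPoints(p,np.zeros(3),np.zeros(3),K,d)[0].reshape(-1,2)
E
python3 - <<'E'
from h import *
for n in("scene","top"):
    im=imaging.get_image(n);cv2.imwrite(f"pics/{n}0.png",im[...,::-1]);print(cam(n))
    for t in("lamp_unit","cover","tab","dropper_bottle","slide_box","marker"):
        for d in finder.cut_out(n,t):
            m=d["mask"].astype(np.uint8);print(n,t,round(d["p"],2),np.round(d["pixel"]),m.sum(),[np.round(x,1) for x in cv2.minAreaRect(cv2.findNonZero(m))] if m.any() else 0)
print(bot.read_state())
E
```

```text
{'K': array([[400.08039777,   0.        , 325.4971337 ],
       [  0.        , 400.08039777, 195.96121579],
       [  0.        ,   0.        ,   1.        ]]), 'origin': array([1181.69126313,  331.58160485,  481.34728563]), 'attitude': array([ 60.60509481,  -0.47200323, 111.72904194])}
scene lamp_unit 0.61 [324. 230.] 6889 [array([322.1, 220.7]), array([119.4,  83.6]), np.float64(63.4)]
scene lamp_unit 0.29 [298. 178.] 205 [array([296.5, 180.5]), array([17., 15.]), np.float64(90.0)]
scene cover 0.88 [216. 209.] 599 [array([217. , 211.5]), array([19., 40.]), np.float64(90.0)]
scene cover 0.6 [453. 258.] 969 [array([453.2, 258.9]), array([49.9, 24.8]), np.float64(31.6)]
scene cover 0.57 [312. 198.] 915 [array([310.6, 197. ]), array([27.3, 45.1]), np.float64(78.7)]
scene tab 0.54 [297. 180.] 211 [array([296.5, 180.5]), array([17., 15.]), np.float64(90.0)]
scene dropper_bottle 0.87 [392. 228.] 1001 [array([391.7, 223.1]), array([24.6, 56.6]), np.float64(5.7)]
scene slide_box 0.93 [363. 202.] 607 [array([363.5, 202.1]), array([36.2, 20.3]), np.float64(48.4)]
scene marker 0.56 [249. 270.]
[... 1443 characters left out ...]
 array([-73.84142989,  36.00195267,   2.20676273,  86.93923811,
        -1.54803977,  57.08398813,  -1.14752741]), 'joint_vel': array([-0.00759092,  0.10064002, -0.00286102,  0.08962625,  0.02450334,
        0.04424704,  0.03118845]), 'joint_torque': array([-8.68892530e-04, -5.49430704e+01,  1.14272811e+00, -1.86912239e+01,
       -5.23825851e-02,  1.57804537e-02,  4.86151748e-05]), 'position': array([221.53913569, 611.11634568, 205.51714488]), 'tool_rot': array([ 1.79995517e+02, -2.68689428e-03,  1.60067074e+02]), 'wrist_force': array([ 0.25664987, -0.46117674,  0.00948856]), 'wrist_torque': array([-0.0200081 ,  0.00659472,  0.02244307]), 'grip_force': 0.0, 'grip_width': 0.9979696297697409}
```

View pics/scene0.png

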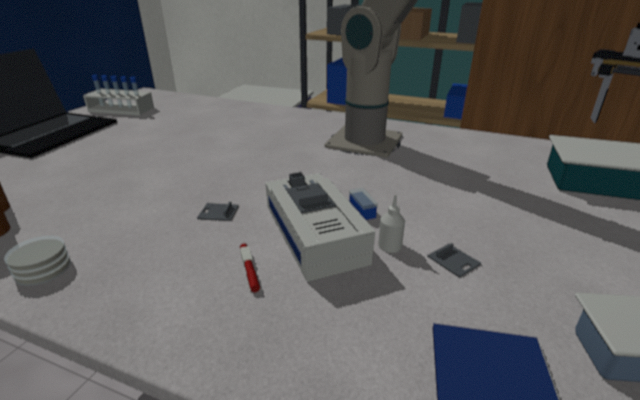

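View pics/top0.png

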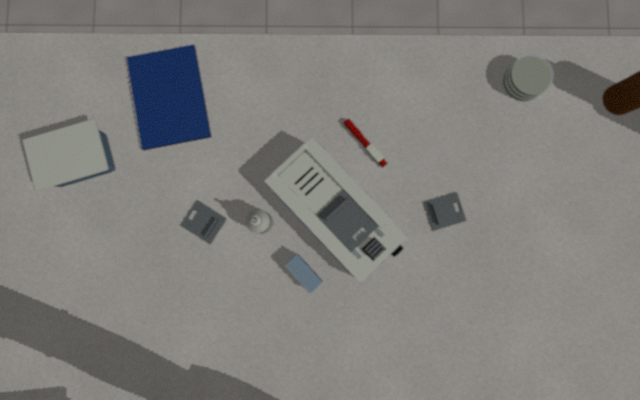

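The scene picture shows the white lamp unit at about (320,225), with the tab at (297,181) on the robot side. The bottle is at (392,228), the slide box at (363,203) and the marker at (250,268). In the top picture the unit runs from the tab at (373,247) to the vents at (308,180), and the real cover is at (347,221). The two small grey plates at (203,221) and (445,210) are decoys. Next I'll fit the unit's pose to the masks.

```bash
cat > fit.py <<'E'
from h import *
from scipy.optimize import minimize
B=np.array([[x,y,z] for x in(-155,120) for y in(-65,65) for z in(0,70)]+[[x,y,81.5] for x in(-105,120) for y in(-65,65)],float)
def tw(p,q): 
    return R.from_euler('z',p[2],degrees=True).apply(np.atleast_2d(q))+[p[0],p[1],0]
def hullmask(px,s=4):
    m=np.zeros((400*s,640*s),np.uint8);h=cv2.convexHull(np.float32(px*s+s/2-.5));cv2.fillConvexPoly(m,np.int32(np.round(h)),1);return m
E
python3 - <<'E'
from fit import *
M={}
for n in("top","scene"):
    imaging.get_image(n)
    d=max(finder.cut_out(n,"lamp_unit"),key=lambda d:d["mask"].sum())["mask"].astype(np.uint8)
    d=cv2.morphologyEx(d,cv2.MORPH_OPEN,np.ones((3,3)))
    k,l,s,_=cv2.connectedComponentsWithStats(d); d=(l==1+s[1:,4].argmax()).astype(np.uint8)
    pts=cv2.findNonZero(d).reshape(-1,2).astype(float)
    M[n]=hullmask(np.vstack([pts+[a,b] for a in(-.5,.5) for b in(-.5,.5)]))
def cost(p,ns):
    c=0
    for n in ns:
        m=hullmask(w2px(n,tw(p,B)));c+=1-(m&M[n]).sum()/(m|M[n]).sum()
    return c
a,b=px2w("top",[[373,247],[308,180]],80)
g=(a+b)/2;y=np.degrees(np.arctan2(*(b-a)[[1,0]]));print(g,y)
for ns in(["top"],["scene"],["top","scene"]):
    r=minimize(cost,[g[0],g[1],y],args=(ns,),method="Nelder-Mead",options=dict(initial_simplex=[[g[0],g[1],y],[g[0]+15,g[1],y],[g[0],g[1]+15,y],[g[0],g[1],y+8]]));print(ns,r.x,r.fun)
p=r.x
np.save("p.npy",p)
out=[]
for n in("top","scene"):
    im=cv2.resize(imaging.get_image(n)[...,::-1].copy(),None,fx=4,fy=4,interpolation=cv2.INTER_CUBIC)
    def poly(q,c): cv2.polylines(im,[np.int32(w2px(n,tw(p,q))*4+2)],True,c,1)
    sq=lambda x0,x1,y0,z:[[x0,-y0,z],[x1,-y0,z],[x1,y0,z],[x0,y0,z]]
    poly(sq(-155,120,65,70),(0,255,0));poly(sq(-139,-111,15,90),(0,0,255));poly(sq(-100,0,38,76),(255,0,255));poly(sq(-24,-16,30,94),(0,255,255))
    c=np.int32(w2px(n,tw(p,[[-20,0,70]]))[0]*4);out.append(im[c[1]-280:c[1]+280,c[0]-200:c[0]+200] if n=="scene" else im[c[1]-280:c[1]+280,c[0]-200:c[0]+200])
cv2.imwrite("pics/fit.png",np.hstack(out))
for q in([-125,0,90],[-50,0,76],[-20,0,94],[60,0,76],[0,0,0]):print(q,tw(p,q).round(1))
for n in("top","scene"):
    for t,q in(("tab",[-125,0,85]),("cover",[-50,0,76])):print(n,t,w2px(n,tw(p,q)))
print("others",px2w("top",[[259,221]],60),px2w("top",[[303,273]],40),px2w("top",[[365,142]],9))
E
```

```text
[543.07483412  49.24124588  80.        ] 44.14288330224887
['top'] [565.74111929  68.83135926  43.1446691 ] 0.05612319323147563
['scene'] [556.42118461  66.81964734  44.11506177] 0.029887827108573517
['top', 'scene'] [558.57114668  67.17249115  43.79779236] 0.10552575565097888
[-125, 0, 90] [[468.3 -19.3  90. ]]
[-50, 0, 76] [[522.5  32.6  76. ]]
[-20, 0, 94] [[544.1  53.3  94. ]]
[60, 0, 76] [[601.9 108.7  76. ]]
[0, 0, 0] [[558.6  67.2   0. ]]
top tab [[375.9498225  251.84837807]]
top cover [[348.68677942 223.89806579]]
scene tab [[296.03461581 175.99735439]]
scene cover [[307.60945211 194.99871911]]
others [[528.36604819 210.93570771  60.        ]] [[424.06684999 123.05666617  40.        ]] [[702.02828606  -7.895245     9.        ]]
```

View pics/fit.png

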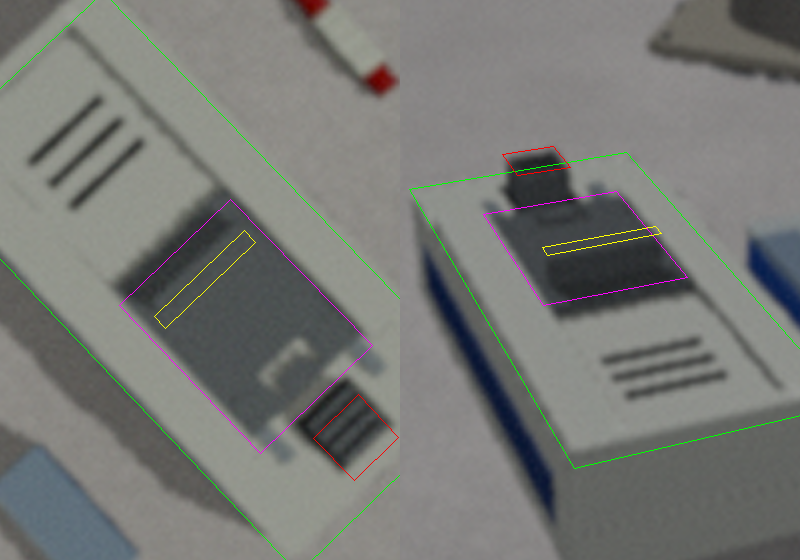

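The overlay shows that features in both views sit about 6 mm further along +x than my fit, so I'll use (563.2, 71.0, 43.8°). I'll move above the pad with the fingers shut and check from close by.

Emit:
{"method": "apply_moves", "body": {
  "plan": [
    {"slide": [-22,-25,0],"spin": 2},
    {"slide": [-50,-56,4],"spin": 7},
    {"slide": [-78,-87,10],"spin": 12},
    {"slide": [-106,-118,16],"spin": 18},
    {"slide": [-134,-149,22],"spin": 23},
    {"slide": [-162,-180,28],"spin": 26.3},
    {"slide": [-190,-211,32],"spin": 26.3},
    {"slide": [-218,-242,36],"spin": 26.3},
    {"slide": [-246,-274,40],"spin": 26.3},
    {"slide": [-274,-306,44],"spin": 26.3},
    {"slide": [-302,-338,48],"spin": 26.3},
    {"slide": [-330,-370,52],"spin": 26.3},
    {"slide": [-358,-401,56],"spin": 26.3},
    {"slide": [-386,-432,60],"spin": 26.3},
    {"slide": [-412,-461,66],"spin": 26.3},
    {"slide": [-434,-486,72],"spin": 26.3},
    {"slide": [-450,-503,75],"spin": 26.3},
    {"slide": [-450,-503,75],"spin": 26.3},
    {"slide": [-450,-503,75],"spin": 26.3},
    {"slide": [-450,-503,75],"spin": 26.3}
  ],
  "fingers": 0,
  "force": 20
}}

```text
t: 2.67
position: [472.7, -14.2, 130.5]
tool_rot: [180.0, -0.1, 133.8]
wrist_force: [0.1, 0.3, -1.3]
grip_width: 0.005
grip_force: 0.0
```

Run:
```python
from fit import *
s=bot.read_state();print(s["t"],s["position"],s["tool_rot"],s["wrist_force"],s["grip_width"])
p=[563.2,71.0,43.8]
out=[]
for n in("top","scene"):
    im=cv2.resize(imaging.get_image(n)[...,::-1].copy(),None,fx=5,fy=5,interpolation=cv2.INTER_CUBIC)
    def poly(q,c): cv2.polylines(im,[np.int32(w2px(n,tw(p,q))*5+2)],True,c,1)
    sq=lambda x0,x1,y0,z:[[x0,-y0,z],[x1,-y0,z],[x1,y0,z],[x0,y0,z]]
    poly(sq(-155,120,65,70),(0,255,0));poly(sq(-139,-111,15,90),(0,0,255));poly(sq(-100,0,38,76),(255,0,255));poly(sq(-24,-16,30,94),(0,255,255))
    q=w2px(n,[s["position"]])[0]*5+2;cv2.circle(im,tuple(np.int32(q)),4,(255,255,0),1)
    c=np.int32(w2px(n,tw(p,[[-70,0,70]]))[0]*5);out.append(im[c[1]-300:c[1]+300,c[0]-200:c[0]+200])
cv2.imwrite("pics/fit2.png",np.hstack(out))
```

```text
2.6667 [472.74793759 -14.15277005 130.47406668] [ 1.79990205e+02 -5.50701576e-02  1.33814829e+02] [ 0.1055239   0.25224783 -1.32253775] 0.005349841961287953
```

View pics/fit2.png

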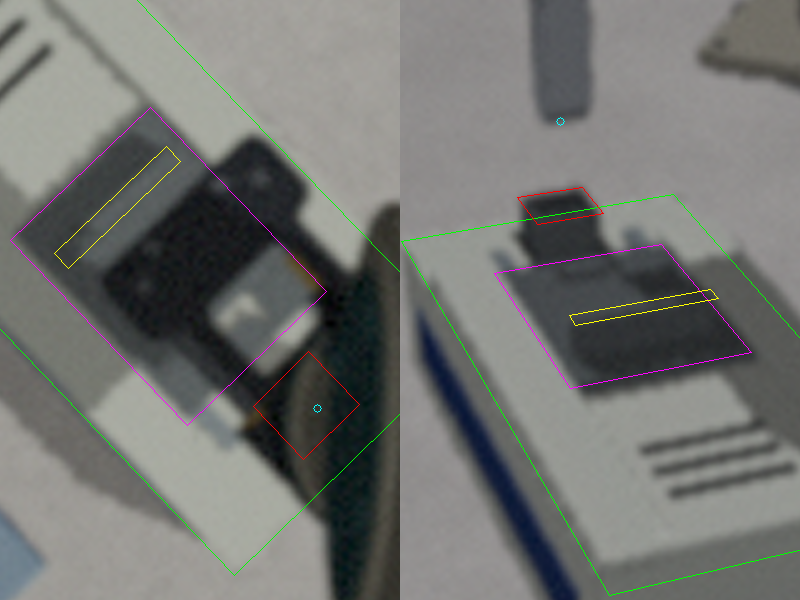

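The fingertip at (560,121) in the scene half is centred over the pad, and the overlay now matches both views. Now pressing.

Emit:
{"method": "apply_moves", "body": {
  "plan": [
    {"slide": [0,2,12]},
    {"slide": [0,2,26]},
    {"slide": [0,2,36]},
    {"slide": [0,2,39]},
    {"slide": [0,2,41]},
    {"slide": [0,2,43]},
    {"slide": [0,2,45]},
    {"slide": [0,2,47]},
    {"slide": [0,2,48.5]},
    {"slide": [0,2,49.5]},
    {"slide": [0,2,50]},
    {"slide": [0,2,50]},
    {"slide": [0,2,50]}
  ]
}}

```text
invalid input at $.plan[0]: expected keys slide, spin
```

Run:
```python
from fit import *
s=bot.read_state();print(s["t"],s["position"],s["wrist_force"])
p=[563.2,71.0,43.8]
out=[]
for n in("top","scene"):
    im=cv2.resize(imaging.get_image(n)[...,::-1].copy(),None,fx=5,fy=5,interpolation=cv2.INTER_CUBIC)
    c=np.int32(w2px(n,tw(p,[[-40,0,70]]))[0]*5);out.append(im[c[1]-300:c[1]+300,c[0]-200:c[0]+200])
cv2.imwrite("pics/press.png",np.hstack(out))
```

```text
2.7667 [472.76184919 -13.39518081 130.6226154 ] [0.60835255 0.71093981 0.30569479]
```

View pics/press.png

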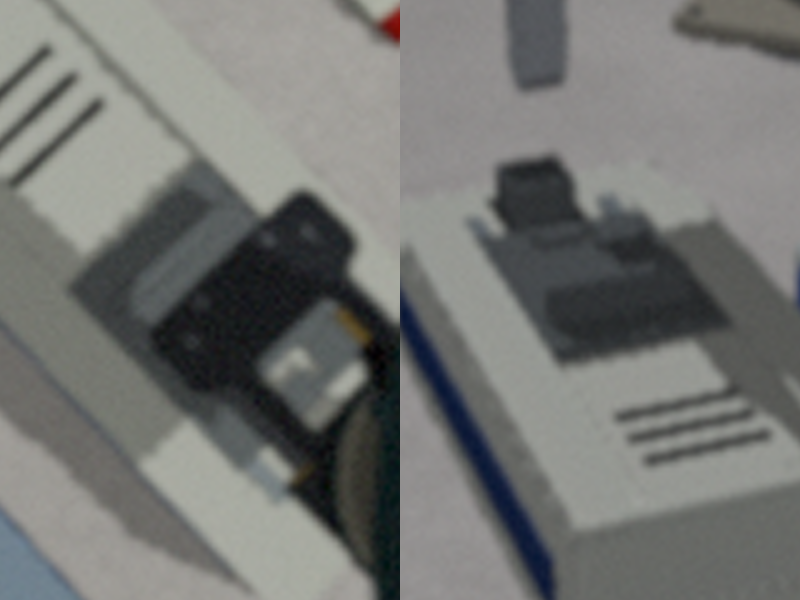

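The move was refused because each row needs a spin value, so nothing moved and the cover is still closed. Resending.

Emit:
{"method": "apply_moves", "body": {
  "plan": [
    {"slide": [0,2,12],"spin": 0},
    {"slide": [0,2,26],"spin": 0},
    {"slide": [0,2,36],"spin": 0},
    {"slide": [0,2,39],"spin": 0},
    {"slide": [0,2,41],"spin": 0},
    {"slide": [0,2,43],"spin": 0},
    {"slide": [0,2,45],"spin": 0},
    {"slide": [0,2,47],"spin": 0},
    {"slide": [0,2,48.5],"spin": 0},
    {"slide": [0,2,49.5],"spin": 0},
    {"slide": [0,2,50],"spin": 0},
    {"slide": [0,2,50],"spin": 0},
    {"slide": [0,2,50],"spin": 0}
  ]
}}

```text
t: 3.95
position: [474.7, -13.6, 80.5]
tool_rot: [180.0, -0.0, 133.8]
wrist_force: [-1.7, 3.0, 3.0]
grip_width: 0.001
grip_force: 2.1
```

Run:
```python
from fit import *
s=bot.read_state();print(s["t"],s["position"],s["wrist_force"])
p=[563.2,71.0,43.8]
out=[]
for n in("top","scene"):
    im=cv2.resize(imaging.get_image(n)[...,::-1].copy(),None,fx=5,fy=5,interpolation=cv2.INTER_CUBIC)
    def poly(q,c): cv2.polylines(im,[np.int32(w2px(n,tw(p,q))*5+2)],True,c,1)
    poly([[-6,-30,94],[-6,30,94],[2,30,94],[2,-30,94]],(0,255,255))
    c=np.int32(w2px(n,tw(p,[[-40,0,70]]))[0]*5);out.append(im[c[1]-300:c[1]+300,c[0]-200:c[0]+200])
cv2.imwrite("pics/press2.png",np.hstack(out))
```

```text
3.95 [474.68421599 -13.64676498  80.5260433 ] [-1.7140698   2.97648666  2.96018773]
```

View pics/press2.png

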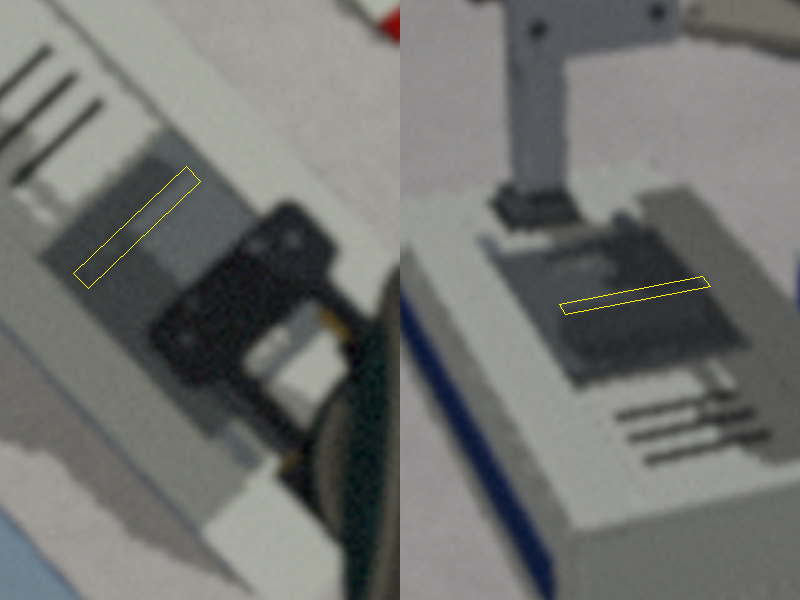

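The cover has popped forward: its front edge in the scene half moved from about y=355 to 380, and bare deck shows behind it. I'll lift, step over to behind the rib, and come down.

Emit:
{"method": "apply_moves", "body": {
  "plan": [
    {"slide": [0,0,-4],"spin": 0},
    {"slide": [0,0,-12],"spin": 0},
    {"slide": [0,0,-24],"spin": 0},
    {"slide": [0,8,-32],"spin": 0},
    {"slide": [0,25,-34],"spin": 0},
    {"slide": [0,45,-34],"spin": 0},
    {"slide": [0,65,-34],"spin": 0},
    {"slide": [0,80,-34],"spin": 0},
    {"slide": [0,87,-32],"spin": 0},
    {"slide": [0,87,-22],"spin": 0},
    {"slide": [0,87,-12],"spin": 0},
    {"slide": [0,87,-5],"spin": 0},
    {"slide": [0,87,-1],"spin": 0},
    {"slide": [0,87,-1],"spin": 0},
    {"slide": [0,87,-1],"spin": 0}
  ]
}}

```text
t: 5.3
position: [536.8, 45.7, 81.1]
tool_rot: [-179.9, -0.0, 133.7]
wrist_force: [0.1, -0.2, 0.5]
grip_width: 0.005
grip_force: 0.0
```

Run:
```python
from fit import *
s=bot.read_state();print(s["t"],s["position"],s["wrist_force"])
p=[563.2,71.0,43.8]
out=[]
for n in("top","scene"):
    im=cv2.resize(imaging.get_image(n)[...,::-1].copy(),None,fx=5,fy=5,interpolation=cv2.INTER_CUBIC)
    c=np.int32(w2px(n,tw(p,[[-20,0,70]]))[0]*5);out.append(im[c[1]-300:c[1]+300,c[0]-200:c[0]+200])
cv2.imwrite("pics/rib.png",np.hstack(out))
```

```text
5.3 [536.78552359  45.70512861  81.05011098] [ 0.05295818 -0.24007569  0.50497109]
```

View pics/rib.png

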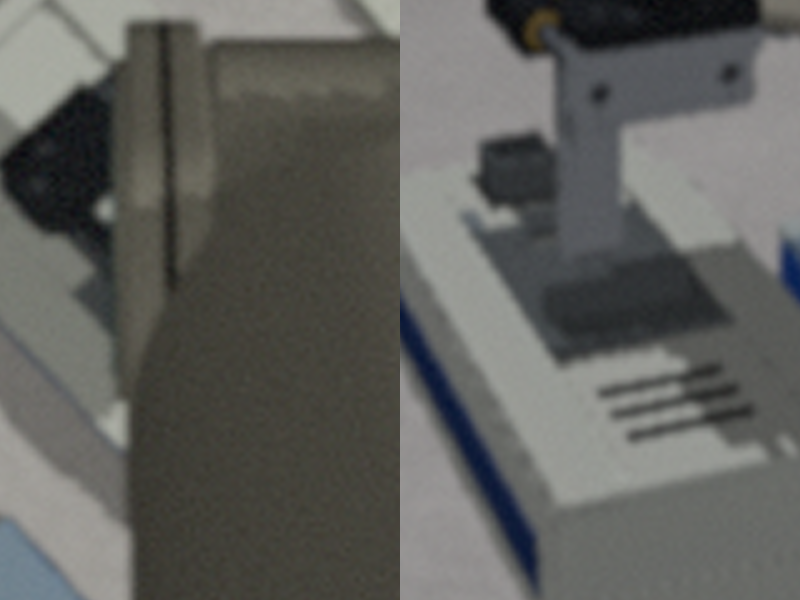

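The fingertip stands on the -x side of the rib, at about (590,250) in the scene half. The tab is back up and there is no contact force. Now pushing.

Emit:
{"method": "apply_moves", "body": {
  "plan": [
    {"slide": [0,3,0],"spin": 0},
    {"slide": [0,7,0],"spin": 0},
    {"slide": [0,11,0],"spin": 0},
    {"slide": [0,15,0],"spin": 0},
    {"slide": [0,20,0],"spin": 0},
    {"slide": [0,26,0],"spin": 0},
    {"slide": [0,32,0],"spin": 0},
    {"slide": [0,38,0],"spin": 0},
    {"slide": [0,44,0],"spin": 0},
    {"slide": [0,50,0],"spin": 0},
    {"slide": [0,56,0],"spin": 0},
    {"slide": [0,62,0],"spin": 0},
    {"slide": [0,68,0],"spin": 0},
    {"slide": [0,74,0],"spin": 0},
    {"slide": [0,80,0],"spin": 0},
    {"slide": [0,86,0],"spin": 0},
    {"slide": [0,91,0],"spin": 0},
    {"slide": [0,95,0],"spin": 0},
    {"slide": [0,97,0],"spin": 0},
    {"slide": [0,97,0],"spin": 0}
  ]
}}

```text
t: 7.07
position: [607.9, 114.2, 81.4]
tool_rot: [180.0, 0.0, 133.8]
wrist_force: [0.1, -0.3, 0.3]
grip_width: 0.01
grip_force: 0.0
```

Run:
```python
from fit import *
s=bot.read_state();print(s["t"],s["position"],s["wrist_force"])
p=[563.2,71.0,43.8]
out=[]
for n in("top","scene"):
    im=cv2.resize(imaging.get_image(n)[...,::-1].copy(),None,fx=5,fy=5,interpolation=cv2.INTER_CUBIC)
    c=np.int32(w2px(n,tw(p,[[0,0,70]]))[0]*5);out.append(im[c[1]-300:c[1]+300,c[0]-200:c[0]+200])
cv2.imwrite("pics/push.png",np.hstack(out))
```

```text
7.0667 [607.91042471 114.15818461  81.40446159] [ 0.05497336 -0.31607941  0.31673127]
```

View pics/push.png

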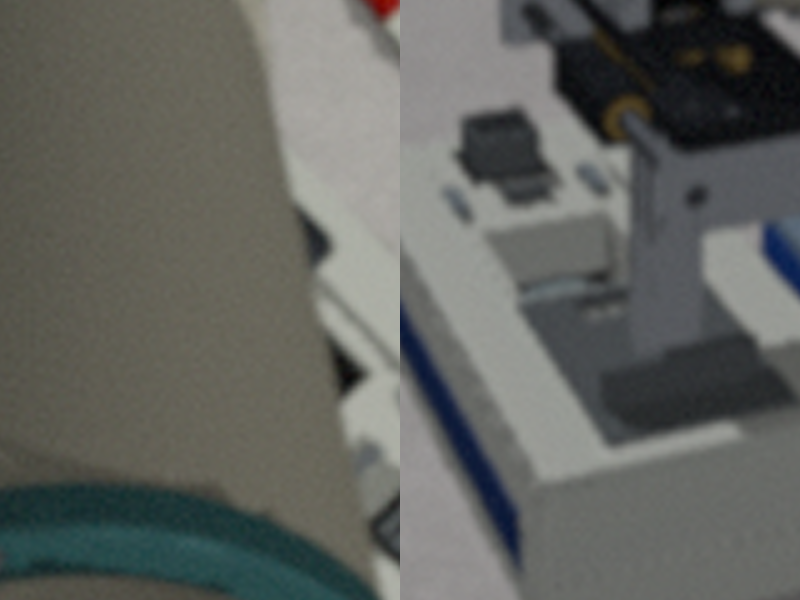

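The scene half shows the well open at about (550,250) and the cover close to the stop bar. I'll push a few more millimetres, then lift clear and check.

Emit:
{"method": "apply_moves", "body": {
  "plan": [
    {"slide": [0,2,0],"spin": 0},
    {"slide": [0,4,0],"spin": 0},
    {"slide": [0,6,0],"spin": 0},
    {"slide": [0,6,0],"spin": 0}
  ]
}}

```text
t: 7.5
position: [612.1, 118.1, 81.4]
tool_rot: [180.0, 0.0, 133.8]
wrist_force: [0.2, 0.3, 0.4]
grip_width: 0.002
grip_force: 0.0
```

Emit:
{"method": "apply_moves", "body": {
  "plan": [
    {"slide": [0,-3,0],"spin": 0},
    {"slide": [0,-7,0],"spin": 0},
    {"slide": [0,-7,-10],"spin": 0},
    {"slide": [0,-7,-30],"spin": 0},
    {"slide": [0,-7,-65],"spin": 0},
    {"slide": [0,-7,-100],"spin": 0},
    {"slide": [-40,-7,-120],"spin": 0},
    {"slide": [-80,-7,-120],"spin": 0},
    {"slide": [-120,-7,-120],"spin": 0},
    {"slide": [-160,-7,-120],"spin": 0},
    {"slide": [-200,-7,-120],"spin": 0},
    {"slide": [-240,-7,-120],"spin": 0},
    {"slide": [-260,-7,-120],"spin": 0},
    {"slide": [-260,-7,-120],"spin": 0}
  ]
}}

```text
t: 8.67
position: [787.9, -82.2, 200.9]
tool_rot: [-179.9, 0.2, 133.4]
wrist_force: [-1.3, -0.7, -0.6]
grip_width: 0.005
grip_force: 0.0
```

Run:
```python
from fit import *
s=bot.read_state();print(s["t"],s["position"],s["wrist_force"])
p=[563.2,71.0,43.8]
out=[]
for n in("top","scene"):
    im=cv2.resize(imaging.get_image(n)[...,::-1].copy(),None,fx=4,fy=4,interpolation=cv2.INTER_CUBIC)
    cv2.polylines(im,[np.int32(w2px(n,tw(p,[[-68,-28,70],[-68,28,70],[-12,28,70],[-12,-28,70]]))*4+2)],True,(0,0,255),1)
    c=np.int32(w2px(n,tw(p,[[0,0,70]]))[0]*4);out.append(im[c[1]-300:c[1]+300,c[0]-200:c[0]+200])
cv2.imwrite("pics/end.png",np.hstack(out))
```

```text
8.6667 [787.93429072 -82.21243887 200.94911256] [-1.34524115 -0.69730133 -0.62844217]
```

View pics/end.png

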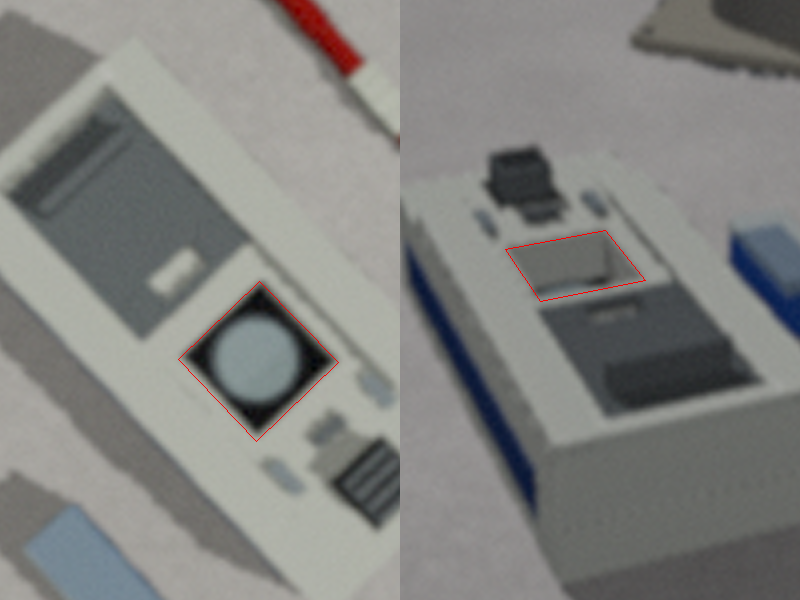

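The well at (258,361) is fully bare, with deck showing between it and the cover. The cover lies flat in its guides near the stop, and the arm is clear. The slide box and marker look where they were; I'm handing in.

```bash
python3 -c "
from rig import bot; print(bot.close_job())"
```

```text
the job is handed in; nothing more can be done
None
```

I pressed the tab, the cover popped free, and I pushed it along its guides until the filter well was fully uncovered; the job is handed in at about 8.7 s, with no verdict shown, the arm clear, and the slide box and marker apparently unmoved (the bottle was out of the final picture).

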